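# Vent the vacuum manifold and lift its cover off

## Task

Vent the vacuum manifold: with the cover still in place, turn the lever of its three-way valve away from the pump hose until it points along the vent outlet with the silencer, and leave it there. Then take the cover by its handle and lift it straight up, keeping it level, until the needles hang a few centimetres clear above the rim of the chamber, so that they can drip off into it. Finish holding the cover there, level and still, and leave the things on the worktop alone.

Things in the scene. Friction and masses are not known exactly. Their poses are not given: they have to be found in the camera images.
- manifold: the vacuum manifold, fixed to the worktop: clear glass chamber 100 mm (x) by 190 mm (y), 70 mm high, walls 6 mm, with eight collecting tubes inside (bore 13 mm, mouths 46 mm above the worktop). Origin at the centre of the chamber's underside, z up. A grey pump 81 mm high stands behind it (+x); a three-way valve with a black-gripped lever stands off its right-hand end (-y)
- valve (a joint): angle of the valve's lever about its upright axis, rad, growing clockwise seen from above: 0 = over the hose nozzle (manifold's +x), pi/2 = over the vent silencer (manifold's -y), pi = over the blank plug (-x, shut). No detents; light friction, about 1 N at the grip; it stays where it is left and can turn past the vent; stops at -0.35 and 3.3
- valve_grip (a point): centre of the lever's black grip, 55 mm out from the valve's axis and 110 mm above the worktop: a bar 46 mm long along the lever, 10 mm wide and 18 mm high; its x axis points outward along the lever
- valve_axis (a point): point on the valve's upright axis at the height of the lever's grip, 170 mm from the chamber's centre towards the manifold's -y and 110 mm above the worktop; axes as the manifold's
- vent_outlet (a point): outer end of the vent: a short stub with a small cylindrical brass silencer, pointing to the manifold's -y, its end 52 mm from the valve's axis and 50 mm above the worktop
- cover: white cover lying loose on the chamber's rim, 106 (x) by 196 (y) by 12 mm, about 0.34 kg, carrying columns and plugs up to 67 mm above its origin, 45 to 75 mm from its middle along y. Origin: centre of its underside, 70 mm above the worktop when seated. A step 6 mm deep sits inside the rim with 3 mm play; eight needles hang 40 mm below the origin, 16 mm into the tubes
- cover_grip (a point): centre of the cover's grey lifting handle: a bar along the cover's y, 84 mm long, 12 mm wide (x) and 16 mm high, on two posts 68 mm apart; its centre lies 54 mm above the cover's origin, 42 mm above its top face
- vial_a: one of three small capped glass vials, 22 mm across and 43 mm tall, standing on the worktop in front of the chamber; origin at the centre of its underside. A bystander: leave it where it is
- vial_b: another of the three small vials; a bystander
- vial_c: another of the three small vials; a bystander
- weigh_bottle: glass weighing bottle with a knobbed lid, 39 mm across and 59 mm tall, standing to the left of the chamber; origin at the centre of its underside. A bystander
- syringe: plastic syringe, 146 mm long and 22 mm high, lying along its own y in front of the chamber; origin under its middle. A bystander

How it is judged:
By the outcome, as a careful person would: the job done as asked, in the order asked, and still so for the second after the job is handed in, while the arm keeps its last pose, push and grip.
It also fails if it takes over 48 s, if anything falls off the work surface, if the arm or the gripper's body presses on something with over 40 N, if the wrist force passes 120 N, or if a joint passes its speed limit or range.

## Robot

A 6-joint arm with a two-finger parallel gripper is mounted at the origin on a cart in front of the work surface, level with it; the furniture and walls round the work are solid. World frame = base frame: x ahead of the robot, y to its left, z up, the work surface at z = 0. Lengths are in mm, angles in rad, forces in N, time in s.
With the tool pointing down it reaches from about 400 to 925 mm from the base axis. Payload 12.5 kg.
Tool frame: the origin (TCP) lies at the very end of the fingers, on their centre line; the grasp point (between the pads) lies 19 mm behind it; z points along the fingers, y is the line along which they close (so a half turn about z gives the same grasp; the last joint's range is limited). The gripper opens to 95 mm and grips with 3 to 60 N. Pads are 20 mm wide; open, the fingers measure 119 mm over their backs; the gripper's body (75 mm by 180 mm) begins 59 mm behind the grasp point.
Start: joints at [-1.355, 0.491, 1.559, -0, 1.092, -0.106], TCP at [197.695, -592.93, 194.461] pointing down, gripper open.
Joint ranges: [-3.1, 3.1], [-0.84, 2.19], [0.05, 2.79], [-1.13, 4.28], [0.06, 2.93], [-2.69, 2.69]. Speed limits (rad/s): [2.22, 2.22, 2.79, 3.14, 3.14, 3.14].

## Interface

Orientations are given as [roll, pitch, yaw] about the fixed x, y, z axes, in that order (R = Rz(yaw) Ry(pitch) Rx(roll)).
In Python, from cell import * gives the robot as it stands.
- The arm moves only by the tool jog_arm, never from a script. Its argument "targets" is a list of rows, each an object with "turn": the turn, a rotation vector about the world's x, y, z in degrees, a list of three; "slide": the shift along the world's x, y, z in mm, a list of three; "claw": the opening in per cent of the stroke, from 0 (shut) to 100 (fully open). In form: [{"turn": [wx, wy, wz], "slide": [x, y, z], "claw": claw}, ...]. A call has 1 to 5 rows; each row shifts and turns the commanded pose from where the row before left it; what a row does not reach is not made up. A row lasts 1/8 s, in which the tool goes at most 62.5 mm and 10.7 degrees, less where a joint would pass 70% of its speed; a pose out of reach is approached as far as the arm can. A call with a gripper value outside its range is refused whole. The fingers move at their own pace and stop on an object; the grip force is fixed at half the most. Time passes only in rows, so rows that do not move let the fingers close. It gives the time, the measured TCP pose, the force, the opening and the grip force at its end, in the units of the state.
- state(): the state, without advancing time (a new reading comes with each control period).
- read_camera(name): name is "scene" or "top"; returns a dict with "frame" (400x640x3 uint8, blue, green, red), "mtx" (3x3 intrinsics, pixels), "R" (3x3) and "t" (3): a world point X has camera coordinates R X + t. Camera axes: x right, y down, z forward; pixel columns grow to the right and rows downward; lengths in mm; the calibration is good to about 2 mm. A picture is of the moment at which its call begins. There is no depth.
- job_done(): hands the job in; it is judged then, once.
Trained networks look in the newest picture that a camera, given by its name, has taken for a name from the list of things; names that differ only in an ending like _2 or _b are one class to them, and where a whole thing is asked for, a point or a joint stands for the part that bears it (a point fixed in the world has none). Each returns a list of dicts, best first, with "conf" (0 to 1); they miss things now and then, are a little off and sometimes report something else, mostly with a low value. They report only what shows in the picture. A call takes as long as a camera call.
- look_for(query, camera): "xy" ([column, row] in pixels, amid what is visible of it).
The state is a dict: "t": time; "joints": joint angles; "qvel": joint speeds; "tau": joint torques, N m; "eef_pos": TCP position; "tcp_rot": TCP orientation; "ft_force": force on the tool from outside, world axes, zero at the start; "moment": the same for the moment, N m; "opening": opening from 0.0 (shut) to 1.0 (fully open); "grip_force": force on a finger pad.
Only numpy, scipy, OpenCV 4.12 (cv2) and the standard library are available. Lean on these libraries where they do the work, as an engineer would, in place of code of your own. Each camera call takes 0.05 s, during which the arm holds its last target. There are 200 camera calls.

## Working session

There is one attempt and no reset: what is moved stays moved. The work goes in short steps, Python scripts to look and compute and a tool call to move; the robot and the scene stay as the last step left them, time stands still between calls to the robot, and variables do not carry over. Pictures are saved under pics/ and viewed, at most 10 in all, crops included, and the job is handed in when it is done.

Besides the shell and the picture viewer there is one more tool, called after "Request:" as name(argument=value, ...), one argument or row to a line, values as JSON. jog_arm: Moves the arm, as the interface text tells. Its arguments: {"type":"object","properties":{"targets":{"type":"array","items":{"type":"object","properties":{"turn":{"type":"array","items":{"type":"number"}},"slide":{"type":"array","items":{"type":"number"}},"claw":{"type":"number"}}}}},"required":["targets"]}

```bash
mkdir -p pics; cat > h.py <<'E'
from cell import *
import numpy as np, cv2
def tri(p,q,a,b):
    P=[c['mtx']@np.c_[c['R'],c['t']] for c in (a,b)]
    X=cv2.triangulatePoints(P[0],P[1],np.float64(p).reshape(2,1),np.float64(q).reshape(2,1)).ravel();return X[:3]/X[3]
def proj(X,c):
    v=c['mtx']@(c['R']@np.array(X,float)+np.ravel(c['t']));return v[:2]/v[2]
def ray(p,c,z):
    d=c['R'].T@np.linalg.solve(c['mtx'],[p[0],p[1],1.]);o=-c['R'].T@np.ravel(c['t']);return o+d*(z-o[2])/d[2]
E
python3 - <<'E'
from h import *
np.set_printoptions(precision=1,suppress=True)
C={n:read_camera(n) for n in('scene','top')}
for n in C: cv2.imwrite(f'pics/{n}0.png',C[n]['frame']); print(n,-C[n]['R'].T@np.ravel(C[n]['t']))
for q in('valve_grip','valve','vent_outlet','cover','cover_grip','manifold','vial_a','weigh_bottle','syringe'):
    r={n:look_for(q,n) for n in C}
    for n in r: print(q,n,[(np.round(d['xy']),round(d['conf'],2)) for d in r[n][:4]])
    if all(r.values()): print('  ',tri(r['scene'][0]['xy'],r['top'][0]['xy'],C['scene'],C['top']))
print(state())
E
```

```text
scene [396.1 774.3 529.2]
top [ 414.3   21.  1242.5]
valve_grip scene [(array([324., 173.]), 0.6)]
valve_grip top [(array([380., 188.]), 0.59)]
   [ 554.6 -108.8  106. ]
valve scene []
valve top [(array([381., 181.]), 0.67)]
vent_outlet scene [(array([279., 227.]), 0.76)]
vent_outlet top [(array([330., 138.]), 0.65)]
   [680.3   2.3   6.2]
cover scene [(array([315., 219.]), 0.66)]
cover top [(array([303., 192.]), 0.58), (array([332., 139.]), 0.2)]
   [546.   75.3  82. ]
cover_grip scene [(array([316., 223.]), 0.85), (array([338., 276.]), 0.62)]
cover_grip top [(array([303., 194.]), 0.85)]
   [543.5  73.9  70.7]
manifold scene [(array([281., 225.]), 0.73), (array([339., 275.]), 0.59)]
manifold top [(array([334., 139.]), 0.56)]
   [678.2  -8.1   4.9]
vial_a scene [(array([358., 255.]), 0.72), (array([338., 275.]), 0.54), (array([364., 273.]), 0.52)]
vial_a top [(array([270., 238.]), 0.61), (array([288., 231.]), 0.51), (array([257., 223.]), 0.47)]
   [440.9 158.3  57.6]
weigh_bottle scene [(array([291., 282.]), 0.95)]
weigh_bottle top [(array([301., 191.]), 0.75), (array([245., 189.]), 0.58)]
   [584.1  91.7 -91.6]
syringe scene [(array([373., 240.]), 0.49), (array([281., 226.]), 0.47)]
syringe top [(array([327., 241.]), 0.62)]
   [426.   18.5   0.1]
{'t': 1.0, 'joints': array([-1.4,  0.5,  1.6,  0. ,  1.1, -0.1]), 'qvel': array([ 0.,  0., -0.,  0., -0.,  0.]), 'tau': array([  0. , -61.2, -25.8,   0.1,   0. ,   0. ]), 'eef_pos': array([ 197.7, -592.9,  194.5]), 'tcp_rot': array([ 3.1, -0. ,  0.3]), 'ft_force': array([1.1, 0.1, 0.7]), 'moment': array([ 0.,  0., -0.]), 'grip_force': 0.0, 'opening': 1.000719641577154}
```

View pics/scene0.png

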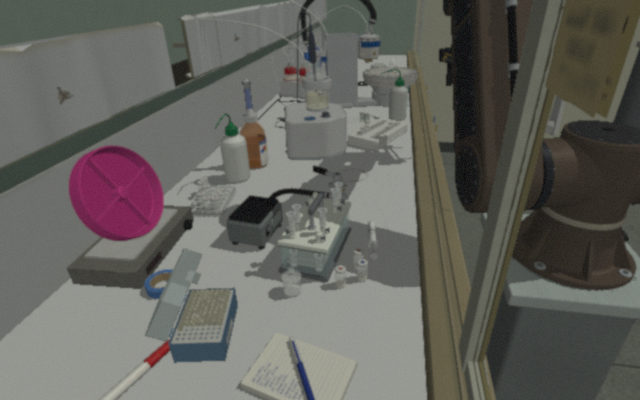

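View pics/top0.png

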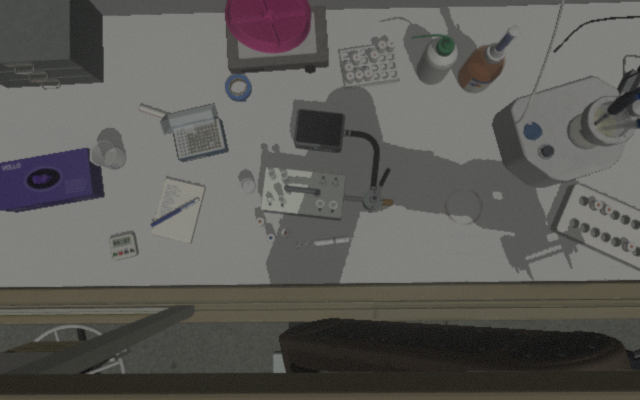

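The scene view shows the manifold around (315,235) and the lever's dark grip near (322,170). In the top view the cover is around (303,193), its handle at (303,190), the valve axis near (374,198), and the black lever from there to (388,170). The brass vent is at (388,202). I'll enlarge both.

```bash
python3 - <<'E'
import cv2
a=cv2.imread('pics/top0.png')[150:250,235:405];b=cv2.imread('pics/scene0.png')[150:300,220:390]
cv2.imwrite('pics/tc.png',cv2.resize(a,None,fx=4.7,fy=4.7,interpolation=2));cv2.imwrite('pics/sc.png',cv2.resize(b,None,fx=4,fy=4,interpolation=2))
E
```

```text
(no output)
```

View pics/tc.png

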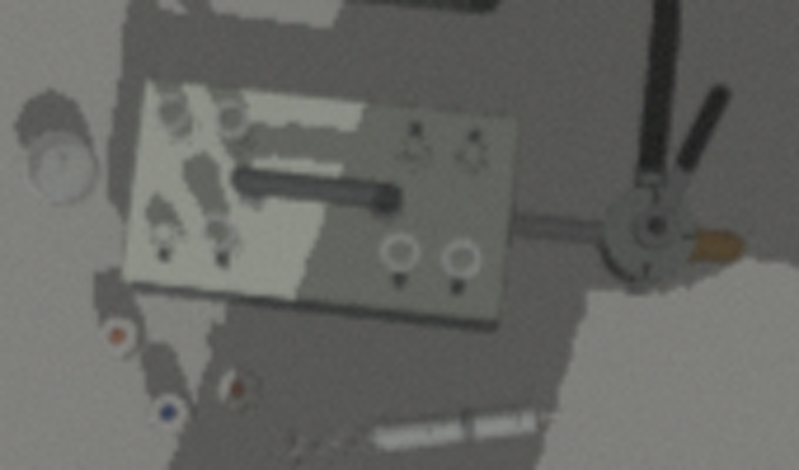

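View pics/sc.png

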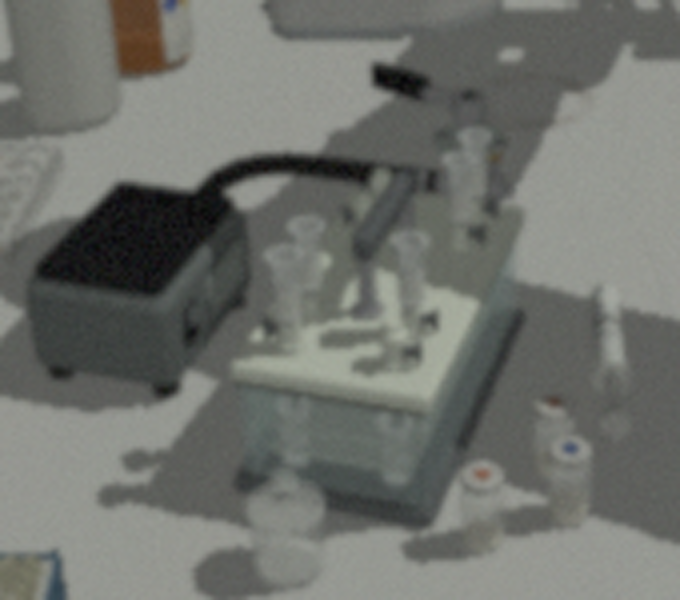

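The top crop shows the handle from (240,180) to (397,198), the valve hub at (657,226), the grip centre at (705,128) and the vent at (720,245). In the scene crop the grip is at (400,80), the hub at (468,105) and the handle centre at (387,210). I'll triangulate these and fit the manifold's pose.

```bash
cat > fit.py <<'E'
from h import *
from scipy.optimize import least_squares
np.set_printoptions(precision=1,suppress=True)
T=lambda x,y:(235+(x+.5)/4.7-.5,150+(y+.5)/4.7-.5)
S=lambda x,y:(220+(x+.5)/4-.5,150+(y+.5)/4-.5)
t=read_camera('top');s=read_camera('scene')
for n,a,b in[('grip',T(705,128),S(400,80)),('hub',T(657,226),S(468,102)),('handle',T(318,189),S(387,210)),('h+y',T(240,180),S(370,238)),('h-y',T(397,198),S(405,181))]:
    X=tri(a,b,s and t,s);print(n,X,proj(X,t)-a,proj(X,s)-b)
M=[((53,98,82),T(150,82),t),((53,-98,82),T(518,118),t),((-53,98,82),T(127,282),t),((-53,-98,82),T(500,318),t),
((0,0,124),T(318,189),t),((0,0,124),S(387,210),s),((0,-170,115),T(657,226),t),((0,-170,115),S(468,105),s),((53,98,82),S(237,366),s),((-53,98,82),S(435,402),s),((-53,-98,82),S(522,212),s)]
def W(p,X):
    c,q=np.cos(p[2]),np.sin(p[2]);return [p[0]+c*X[0]-q*X[1],p[1]+q*X[0]+c*X[1],X[2]+p[3]]
f=lambda p:np.concatenate([proj(W(p,X),c)-u for X,u,c in M])
r=least_squares(f,[540,73,0,0],loss='soft_l1',x_scale=[10,10,.1,10]);print(r.x,'yaw',r.x[2]);print(f(r.x).reshape(-1,2))
p=r.x
g=lambda a:np.concatenate([proj(W(p,(55*np.cos(a[0]),-170-55*np.sin(a[0]),110)),c)-u for u,c in((T(705,128),t),(S(400,80),s))])
a=least_squares(g,[.4]);print('valve',a.x[0],a.fun)
print('grip',W(p,(55*np.cos(a.x[0]),-170-55*np.sin(a.x[0]),110)),'axis',W(p,(0,-170,110)),'goal',W(p,(0,-225,110)),'handle',W(p,(0,0,124)))
E
python3 fit.py; python3 -c "
from h import *;s=state();print(s['tcp_rot'],s['t'])"
```

```text
grip [ 574.4 -119.2  110.1] [0. 0.] [-0. -0.]
hub [525.8 -94.1 109.2] [-0. -0.] [0.1 0. ]
handle [545.2  73.7 123.8] [0.  0.1] [-0.1 -0. ]
h+y [548.5 111.7 128.6] [0.1 0.6] [-1.1 -0.1]
h-y [541.3  34.9 120.7] [-0.  -0.3] [0.5 0. ]
[545.   73.5  -0.1  -4.6] yaw -0.1111675617608543
[[-1.1 -0.2]
 [ 0.9 -0.4]
 [-0.9  0.5]
 [ 0.7  0.6]
 [ 0.2  0.4]
 [ 0.1  1.7]
 [ 0.6 -0.2]
 [ 0.  -1.4]
 [-1.3  0.9]
 [-0.4  0. ]
 [ 0.5 -0.6]]
valve 0.36961210494441943 [ 0.5  0.1 -0.   1.3]
grip [np.float64(574.863340748245), np.float64(-120.85985612448319), np.float64(105.43265226353085)] axis [np.float64(526.0984366826693), np.float64(-95.42397337048385), np.float64(105.43265226353085)] goal [np.float64(519.9968064842394), np.float64(-150.08447198622653), np.float64(105.43265226353085)] handle [np.float64(544.9580209323617), np.float64(73.52665871453902), np.float64(119.43265226353085)]
[ 3.14156441e+00 -5.88473276e-07  3.21761385e-01] 1.1
```

The triangulated heights match the text: grip 110, handle 124. The valve is at about 0.36 rad and the manifold's yaw is about -6.4°. I'll approach the lever grip with tool yaw 153°, ending at 83.6°, which keeps joint 6 in range.

Request:
jog_arm(
  targets=[
    {"turn": [0, 0, 9], "slide": [25, 32, 4], "claw": 100},
    {"turn": [0, 0, 9], "slide": [25, 32, 4], "claw": 100},
    {"turn": [0, 0, 9], "slide": [25, 32, 4], "claw": 100},
    {"turn": [0, 0, 9], "slide": [25, 32, 4], "claw": 100},
    {"turn": [0, 0, 9], "slide": [25, 32, 4], "claw": 100},
  ],
)

```text
t: 1.72
eef_pos: [323.4, -431.9, 214.7]
tcp_rot: [3.141, 0.0, 1.112]
ft_force: [0.4, -0.4, -0.5]
opening: 1.001
grip_force: 0.0
```

Request:
jog_arm(
  targets=[
    {"turn": [0, 0, 9], "slide": [25, 32, 0], "claw": 60},
    {"turn": [0, 0, 9], "slide": [25, 32, 0], "claw": 60},
    {"turn": [0, 0, 9], "slide": [25, 32, 0], "claw": 60},
    {"turn": [0, 0, 9], "slide": [25, 32, 0], "claw": 60},
    {"turn": [0, 0, 9], "slide": [25, 32, 0], "claw": 60},
  ],
)

```text
t: 2.35
eef_pos: [448.4, -271.9, 214.6]
tcp_rot: [3.141, 0.0, 1.898]
ft_force: [1.3, -0.1, 0.4]
opening: 0.609
grip_force: 0.0
```

Request:
jog_arm(
  targets=[
    {"turn": [0, 0, 9], "slide": [25, 30, -6], "claw": 40},
    {"turn": [0, 0, 9], "slide": [25, 30, -6], "claw": 40},
    {"turn": [0, 0, 9], "slide": [25, 30, -6], "claw": 40},
    {"turn": [0, 0, 9], "slide": [25, 30, -6], "claw": 40},
    {"turn": [0, 0, 8], "slide": [26, 32, -6], "claw": 40},
  ],
)

```text
t: 2.98
eef_pos: [574.5, -119.9, 184.4]
tcp_rot: [3.142, 0.0, 2.665]
ft_force: [0.6, -0.2, 0.6]
opening: 0.399
grip_force: 0.0
```

Request:
jog_arm(
  targets=[
    {"turn": [0, 0, 0], "slide": [0, 0, -20], "claw": 38},
    {"turn": [0, 0, 0], "slide": [0, 0, -20], "claw": 38},
    {"turn": [0, 0, 0], "slide": [0, 0, -10], "claw": 38},
  ],
)

```text
t: 3.35
eef_pos: [573.5, -120.7, 133.5]
tcp_rot: [-3.142, -0.001, 2.661]
ft_force: [0.5, -0.5, 0.3]
opening: 0.377
grip_force: 0.0
```

```bash
python3 - <<'E'
from h import *
t=read_camera('top');s=read_camera('scene')
p=proj((574.4,-119.2,110),t);q=proj((574.4,-119.2,110),s);print(p,q)
a=cv2.resize(t['frame'][140:230,330:420],(540,540)[::1],interpolation=2)[:, :400];b=cv2.resize(s['frame'][105:205,290:356],(396,600),interpolation=2)[:540]
cv2.imwrite('pics/g1.png',np.hstack([a,b]));print(state()['eef_pos'])
E
```

```text
[384.5938723  176.84959614] [319.59100326 169.6496009 ]
[ 573.35894177 -120.89892287  133.73807641]
```

View pics/g1.png

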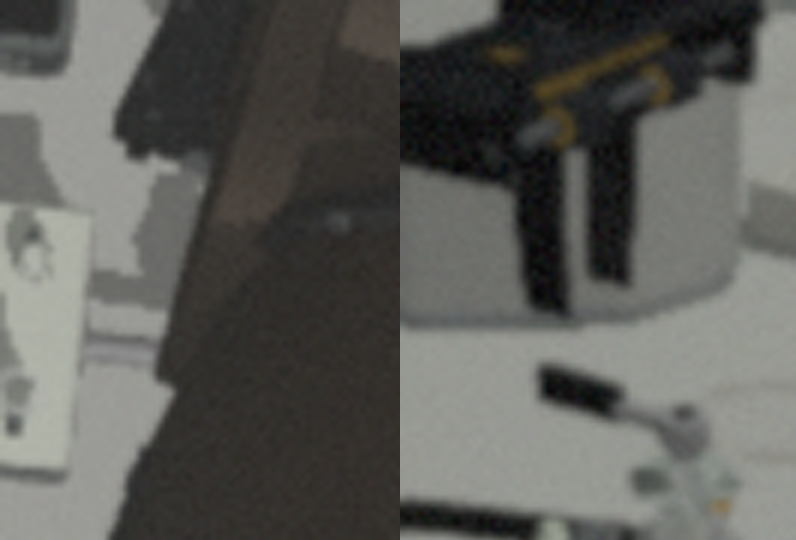

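The right half (scene camera) shows both fingers above and either side of the black grip at (580,390). The arm hides the valve from the top camera. I'll descend to z≈102 and close.

Request:
jog_arm(
  targets=[
    {"turn": [0, 0, 0], "slide": [1, 1, -10], "claw": 38},
    {"turn": [0, 0, 0], "slide": [0, 0, -11], "claw": 38},
    {"turn": [0, 0, 0], "slide": [0, 0, -11], "claw": 38},
    {"turn": [0, 0, 0], "slide": [0, 0, 0], "claw": 20},
    {"turn": [0, 0, 0], "slide": [0, 0, 0], "claw": 0},
  ],
)

```text
t: 4.08
eef_pos: [574.8, -120.0, 102.6]
tcp_rot: [3.141, 0.0, 2.661]
ft_force: [0.6, -0.4, -0.1]
opening: 0.229
grip_force: 0.0
```

Request:
jog_arm(
  targets=[
    {"turn": [0, 0, 0], "slide": [0, 0, 0], "claw": 0},
    {"turn": [0, 0, 0], "slide": [0, 0, 0], "claw": 0},
    {"turn": [0, 0, 0], "slide": [0, 0, 0], "claw": 0},
  ],
)

```text
t: 4.45
eef_pos: [574.7, -119.9, 102.6]
tcp_rot: [3.141, 0.0, 2.661]
ft_force: [0.1, 0.2, -0.6]
opening: 0.003
grip_force: 0.0
```

```bash
python3 - <<'E'
from h import *
s=state();e=s['eef_pos'];print(s);ax=np.array([525.9,-94.5]);yaw=np.radians(-6.4)
d=e[:2]-ax;r=np.hypot(*d);th=np.arctan2(d[1],d[0]);print(r,np.degrees(th),np.degrees(yaw)-np.degrees(th))
n=9;g=np.radians(-96.4)
P=[ax+r*np.array([np.cos(a),np.sin(a)]) for a in np.linspace(th,g,n+1)];print(np.diff(P,axis=0).round(1),np.degrees((g-th)/n),P[-1])
E
```

```text
{'t': 4.45, 'joints': array([-3.18226177e-01,  5.43763846e-01,  1.74976750e+00,  1.12199002e-04,
        8.47792738e-01, -1.40805547e+00]), 'qvel': array([-0.00279579,  0.00049467, -0.00124011, -0.00063526, -0.0002818 ,
       -0.00244915]), 'tau': array([-1.32495821e-03, -5.97866070e+01, -2.09251463e+01, -1.67603453e-02,
        8.74500303e-02,  8.68331472e-05]), 'eef_pos': array([ 574.74230991, -119.92323598,  102.62220778]), 'tcp_rot': array([3.14146610e+00, 2.51387044e-04, 2.66055138e+00]), 'ft_force': array([ 0.1482533 ,  0.19866505, -0.5617795 ]), 'moment': array([ 0.05586407, -0.16937689, -0.01435317]), 'grip_force': 0.0, 'opening': 0.002888289571942782}
55.06280200685904 -27.49772832251934 21.097728322519337
[[-3.8 -6.3]
 [-4.6 -5.7]
 [-5.3 -5. ]
 [-6.  -4.3]
 [-6.5 -3.5]
 [-6.9 -2.6]
 [-7.2 -1.6]
 [-7.3 -0.7]
 [-7.3  0.3]] -7.655807964164518 [ 519.76220826 -149.21964617]
```

The gripper closed on nothing (opening 0), so I'll look.

```bash
python3 - <<'E'
from h import *
s=read_camera('scene');t=read_camera('top')
for X in [(574.7,-119.9,102.6),(574.7,-119.9,121.6)]: print((proj(X,s)-[290,120])*8, proj(X,t))
cv2.imwrite('pics/g2.png',cv2.resize(s['frame'][120:195,290:370],(640,600),interpolation=2))
print(look_for('valve_grip','scene'))
E
```

```text
[236.80954452 416.90743927] [384.51099706 177.16417904]
[235.28001808 363.56976976] [385.49324345 176.00618108]
[{'xy': [280.7, 226.6], 'conf': 0.63}, {'xy': [324.4, 173.4], 'conf': 0.57}]
```

View pics/g2.png

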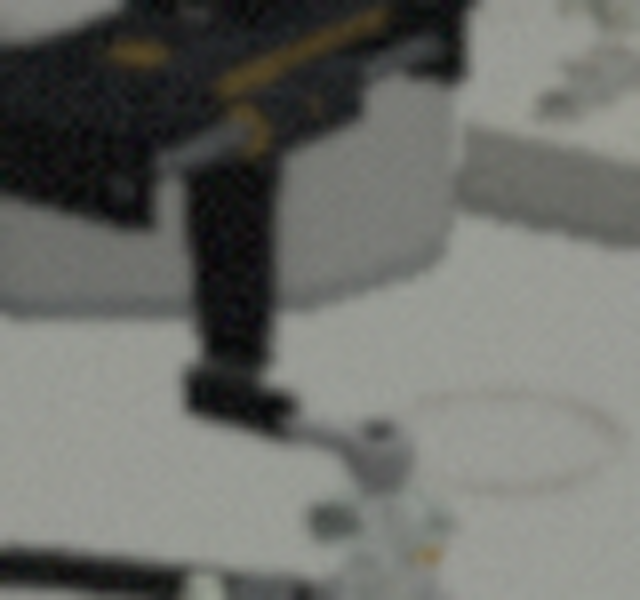

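The bar at (240,398) covers the place where the TCP should appear (237,417). The visible tip ends near row 375, so either the tips sit higher than reported or they are behind the bar. I'll rise, reopen and compare projected with visible fingertips.

Request:
jog_arm(
  targets=[
    {"turn": [0, 0, 0], "slide": [0, 0, 12], "claw": 0},
    {"turn": [0, 0, 0], "slide": [0, 0, 12], "claw": 0},
    {"turn": [0, 0, 0], "slide": [0, 0, 0], "claw": 0},
  ],
)

```text
t: 4.97
eef_pos: [575.3, -120.1, 127.9]
tcp_rot: [3.141, 0.002, 2.661]
ft_force: [0.5, -0.0, -0.1]
opening: 0.003
grip_force: 0.0
```

```bash
python3 - <<'E'
from h import *
s=read_camera('scene');e=state()['eef_pos'];print(e)
im=s['frame'].copy();x0,y0=290,120
im=cv2.resize(im[120:195,290:370],(640,600),interpolation=2)
def mark(X,c):
    u=(proj(X,s)-[290,120]+.5)*8;cv2.circle(im,tuple(int(v) for v in u),4,c,1);print(X,u)
mark(e,(0,0,255));mark(e+[0,0,19],(0,255,0));mark((574.4,-119.2,110),(255,0,0));mark((525.9,-94.5,115),(255,0,255))
cv2.imwrite('pics/g3.png',im)
E
```

```text
[ 574.93474955 -120.00873523  127.24599175]
[ 574.93474955 -120.00873523  127.24599175] [238.16685192 351.35674969]
[ 574.93474955 -120.00873523  146.24599175] [236.59434972 296.73141181]
(574.4, -119.2, 110) [240.72802609 401.19680721]
(525.9, -94.5, 115) [377.40088302 427.77139454]
```

View pics/g3.png

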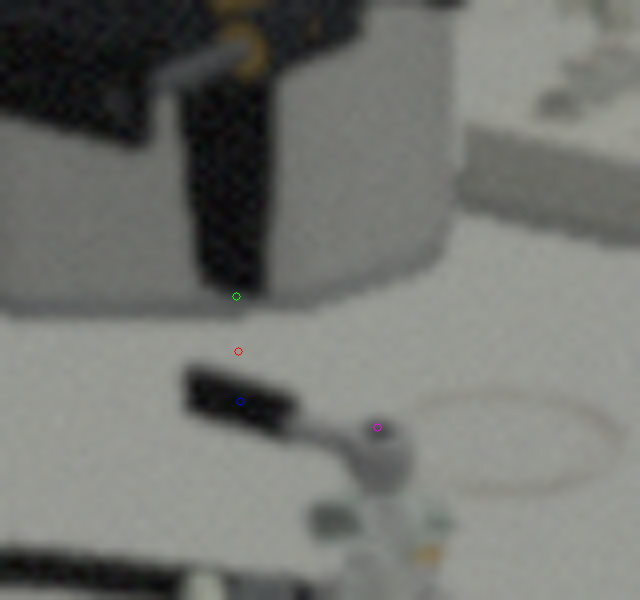

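The visible tip is at (236,297), the green mark, which is 19 mm above the reported TCP. It could instead be a sideways error along the ray, so I'll check the gripper body's corner from the top camera. In g1 that corner is at about (122,147), image pixel (350,164).

```bash
python3 - <<'E'
from h import *
t=read_camera('top');s=read_camera('scene')
e=np.array([573.4,-120.8,133.6]);y=np.radians(152.6);tx=np.array([np.cos(y),np.sin(y),0]);ty=np.array([np.sin(y),-np.cos(y),0])
for nm,o in(('up19',(0,0,19)),('none',(0,0,0)),('back',(0,-35,0))):
  for sx in(1,-1):
    for z in (78,120): print(nm,sx,z,proj(e+o+90*ty+37.5*sx*tx+[0,0,z],t), proj(e+o+90*ty+37.5*sx*tx+[0,0,z],s))
cv2.imwrite('pics/g4.png',np.hstack([cv2.resize(t['frame'][130:230,320:420],(400,400),interpolation=2),cv2.resize(s['frame'][60:160,270:370],(400,400),interpolation=2)]))
e=state()['eef_pos'];
print('now')
for nm,o in(('up19',(0,0,19)),('none',(0,0,0)),('back',(0,-35,0))):
  for sx in(1,-1):
    for z in (78,): 
      X=e+o+90*ty+37.5*sx*tx+[0,0,z];print(nm,sx,(proj(X,t)-[320,130])*4,(proj(X,s)-[270,60])*4+[400,0])
E
```

```text
up19 1 78 [345.8359543 166.1397012] [307.20345762 138.18217597]
up19 1 120 [346.68477299 162.72645818] [306.40396703 119.91721955]
up19 -1 78 [361.51741254 134.76409738] [282.55505867 131.93898857]
up19 -1 120 [363.02549989 130.04186128] [281.22541849 114.37794329]
none 1 78 [345.47434341 167.59379956] [307.55288412 146.16508404]
none 1 120 [346.29199305 164.30589252] [306.77036961 128.28795884]
none -1 78 [360.87472211 136.7765378 ] [283.13710779 139.62632469]
none -1 120 [362.3277419  132.22673336] [281.83442486 122.42131368]
back 1 78 [361.83350121 167.30264946] [310.70639878 140.71893135]
back 1 120 [363.33641838 163.99951626] [310.02333088 123.32701269]
back -1 78 [377.15684574 136.45977034] [286.93347104 134.62578837]
back -1 120 [379.28855826 131.89260049] [285.75696262 117.87230265]
now
up19 1 [101.02537199 144.59164621] [546.93079374 325.34334318]
up19 -1 [163.32335306  19.9710649 ] [448.73645903 299.87976241]
none 1 [ 99.63076024 150.36708155] [548.34368129 357.03692633]
none -1 [160.81956843  27.94887016] [451.07221317 330.41037155]
back 1 [164.61085677 149.21056351] [560.97965643 334.90984636]
back -1 [225.49580679  26.69129271] [466.25830886 310.09017197]
```

View pics/g4.png

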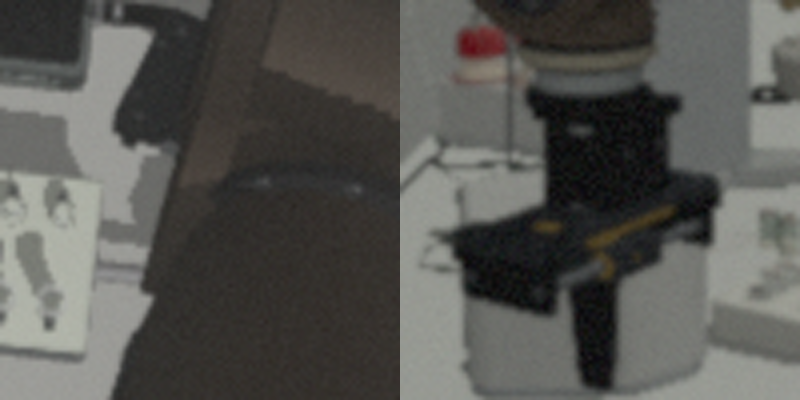

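The top corner at (117,135) and the scene corner at (550,310) both fit the tips being about 19 mm above the reported TCP, with no sideways shift. I'll therefore work with reported z = true z − 19: reopen, then descend to a reported 84.

Request:
jog_arm(
  targets=[
    {"turn": [0, 0, 0], "slide": [0, 0, 0], "claw": 42},
    {"turn": [0, 0, 0], "slide": [0, 0, 0], "claw": 42},
    {"turn": [0, 0, 0], "slide": [0, 0, 0], "claw": 42},
    {"turn": [0, 0, 0], "slide": [0, 0, -12], "claw": 42},
    {"turn": [0, 0, 0], "slide": [0, 0, -10], "claw": 42},
  ],
)

```text
t: 5.75
eef_pos: [574.4, -119.8, 103.4]
tcp_rot: [-3.142, -0.001, 2.661]
ft_force: [-0.3, -0.0, 0.1]
opening: 0.408
grip_force: 0.0
```

Request:
jog_arm(
  targets=[
    {"turn": [0, 0, 0], "slide": [0, 0, -6], "claw": 42},
    {"turn": [0, 0, 0], "slide": [0, 0, -6], "claw": 42},
  ],
)

```text
t: 6.0
eef_pos: [574.7, -119.9, 91.9]
tcp_rot: [3.142, -0.0, 2.661]
ft_force: [-0.7, 0.7, -1.1]
opening: 0.414
grip_force: 0.0
```

Request:
jog_arm(
  targets=[
    {"turn": [0, 0, 0], "slide": [0, 0, -5], "claw": 42},
    {"turn": [0, 0, 0], "slide": [0, 0, -4], "claw": 42},
    {"turn": [0, 0, 0], "slide": [0, 0, 0], "claw": 25},
    {"turn": [0, 0, 0], "slide": [0, 0, 0], "claw": 15},
    {"turn": [0, 0, 0], "slide": [0, 0, 0], "claw": 8},
  ],
)

```text
t: 6.62
eef_pos: [574.8, -120.0, 83.7]
tcp_rot: [3.141, 0.0, 2.661]
ft_force: [0.2, -0.2, 1.0]
opening: 0.16
grip_force: 0.0
```

Request:
jog_arm(
  targets=[
    {"turn": [0, 0, 0], "slide": [0, 0, 0], "claw": 8},
    {"turn": [0, 0, 0], "slide": [0, 0, 0], "claw": 8},
  ],
)

```text
t: 6.88
eef_pos: [575.0, -119.8, 83.6]
tcp_rot: [3.141, 0.001, 2.66]
ft_force: [1.5, 3.1, 1.3]
opening: 0.105
grip_force: 30.0
```

Gripped: opening 10 mm, 30 N. Now the arc to the vent, 9 rows of −7.65°.

Request:
jog_arm(
  targets=[
    {"turn": [0, 0, -7.65], "slide": [-3.8, -6.3, 0], "claw": 8},
    {"turn": [0, 0, -7.65], "slide": [-4.6, -5.7, 0], "claw": 8},
    {"turn": [0, 0, -7.65], "slide": [-5.3, -5.0, 0], "claw": 8},
  ],
)

```text
t: 7.25
eef_pos: [560.7, -137.3, 83.6]
tcp_rot: [-3.141, 0.0, 2.256]
ft_force: [-2.2, -0.2, 2.4]
opening: 0.103
grip_force: 30.0
```

Request:
jog_arm(
  targets=[
    {"turn": [0, 0, -7.65], "slide": [-6.0, -4.3, 0], "claw": 8},
    {"turn": [0, 0, -7.65], "slide": [-6.5, -3.5, 0], "claw": 8},
    {"turn": [0, 0, -7.65], "slide": [-6.9, -2.6, 0], "claw": 8},
  ],
)

```text
t: 7.62
eef_pos: [540.8, -147.9, 83.6]
tcp_rot: [-3.14, 0.0, 1.856]
ft_force: [-4.1, -3.2, 3.1]
opening: 0.105
grip_force: 30.1
```

Request:
jog_arm(
  targets=[
    {"turn": [0, 0, -7.65], "slide": [-7.2, -1.6, 0], "claw": 8},
    {"turn": [0, 0, -7.65], "slide": [-7.3, -0.7, 0], "claw": 8},
    {"turn": [0, 0, -7.6], "slide": [-7.3, 0.3, 0], "claw": 8},
    {"turn": [0, 0, 0], "slide": [0, 0, 0], "claw": 8},
  ],
)

```text
t: 8.12
eef_pos: [518.1, -150.1, 83.6]
tcp_rot: [-3.139, 0.001, 1.459]
ft_force: [-7.3, -6.4, 3.6]
opening: 0.102
grip_force: 30.1
```

The lever is turned. I'll release, rise clear and check.

Request:
jog_arm(
  targets=[
    {"turn": [0, 0, 0], "slide": [1, 0.5, 0], "claw": 8},
    {"turn": [0, 0, 0], "slide": [0, 0, 0], "claw": 25},
    {"turn": [0, 0, 0], "slide": [0, 0, 0], "claw": 40},
    {"turn": [0, 0, 0], "slide": [0, 0, 12], "claw": 42},
    {"turn": [0, 0, 0], "slide": [0, 0, 25], "claw": 42},
  ],
)

```text
t: 8.75
eef_pos: [520.6, -148.6, 120.9]
tcp_rot: [-3.14, -0.0, 1.46]
ft_force: [0.5, 0.2, 0.6]
opening: 0.409
grip_force: 0.0
```

Request:
jog_arm(
  targets=[
    {"turn": [0, 0, 0], "slide": [0, 20, 25], "claw": 60},
    {"turn": [0, 0, 0], "slide": [5, 50, 10], "claw": 60},
    {"turn": [0, 0, 0], "slide": [5, 50, 0], "claw": 60},
    {"turn": [0, 0, 0], "slide": [8, 53, 0], "claw": 60},
    {"turn": [0, 0, 0], "slide": [8, 51, 0], "claw": 60},
  ],
)

```text
t: 9.38
eef_pos: [547.0, 77.0, 156.5]
tcp_rot: [3.14, -0.0, 1.46]
ft_force: [1.4, -0.7, 0.0]
opening: 0.597
grip_force: 0.0
```

```bash
python3 - <<'E'
from h import *
t=read_camera('top');s=read_camera('scene');print(state()['eef_pos'],state()['tcp_rot'])
cv2.imwrite('pics/v.png',np.hstack([cv2.resize(t['frame'][170:240,345:415],(420,420),interpolation=2),cv2.resize(s['frame'][80:230,275:405],(364,420),interpolation=2)]))
for X in((526,-95,110),(519.8,-149.6,110)): print((proj(X,t)-[345,170]+.5)*6)
E
```

```text
[547.11704702  79.23409187 156.27792778] [ 3.14042088e+00 -7.37709017e-04  1.46395945e+00]
[181.75395105 168.2685082 ]
[323.02413985 181.86011436]
```

View pics/v.png

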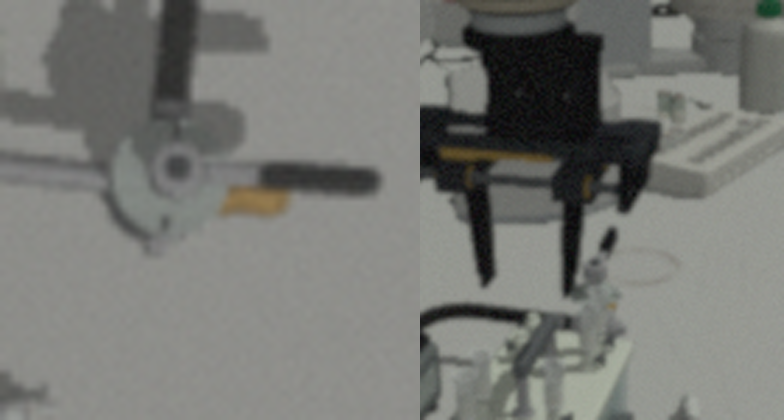

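The top view shows the lever from the hub (180,167) to the grip (320,179), parallel to and over the brass vent, matching the predicted (182,168) and (323,182). Now the cover handle: centre over (545,73.6) and descend to reported z 91.

Request:
jog_arm(
  targets=[
    {"turn": [0, 0, 0], "slide": [-2, -5.5, -8], "claw": 50},
    {"turn": [0, 0, 0], "slide": [0, 0, -12], "claw": 50},
    {"turn": [0, 0, 0], "slide": [0, 0, -12], "claw": 50},
    {"turn": [0, 0, 0], "slide": [0, 0, 0], "claw": 50},
  ],
)

```text
t: 9.98
eef_pos: [544.3, 69.0, 122.2]
tcp_rot: [-3.139, 0.0, 1.459]
ft_force: [-0.7, -0.3, -0.3]
opening: 0.501
grip_force: 0.0
```

Request:
jog_arm(
  targets=[
    {"turn": [0, 0, 0], "slide": [0, 0, -8], "claw": 50},
    {"turn": [0, 0, 0], "slide": [0, 0, -8], "claw": 50},
  ],
)

```text
t: 10.22
eef_pos: [544.9, 69.6, 107.1]
tcp_rot: [3.141, -0.0, 1.46]
ft_force: [-0.6, 1.0, -0.6]
opening: 0.502
grip_force: 0.0
```

Request:
jog_arm(
  targets=[
    {"turn": [0, 0, 0], "slide": [0, 0, -8], "claw": 50},
    {"turn": [0, 0, 0], "slide": [0, 0, -8], "claw": 50},
    {"turn": [0, 0, 0], "slide": [0, 0, 0], "claw": 35},
  ],
)

```text
t: 10.6
eef_pos: [544.5, 69.7, 90.8]
tcp_rot: [-3.141, 0.0, 1.46]
ft_force: [-0.2, 0.1, -0.1]
opening: 0.439
grip_force: 0.0
```

Request:
jog_arm(
  targets=[
    {"turn": [0, 0, 0], "slide": [0.5, 4, 0], "claw": 30},
    {"turn": [0, 0, 0], "slide": [0, 0, 0], "claw": 22},
    {"turn": [0, 0, 0], "slide": [0, 0, 0], "claw": 14},
    {"turn": [0, 0, 0], "slide": [0, 0, 0], "claw": 5},
    {"turn": [0, 0, 0], "slide": [0, 0, 0], "claw": 5},
  ],
)

```text
t: 11.22
eef_pos: [545.1, 73.7, 91.6]
tcp_rot: [-3.141, -0.0, 1.459]
ft_force: [-1.5, 1.6, 3.1]
opening: 0.128
grip_force: 30.0
```

Request:
jog_arm(
  targets=[
    {"turn": [0, 0, 0], "slide": [0, 0, 0], "claw": 5},
    {"turn": [0, 0, 0], "slide": [0, 0, 0], "claw": 5},
  ],
)

```text
t: 11.48
eef_pos: [545.1, 73.7, 91.6]
tcp_rot: [-3.141, -0.0, 1.46]
ft_force: [-3.6, 1.2, 5.6]
opening: 0.12
grip_force: 30.0
```

Holding the 12 mm bar. Now lift straight up slowly, about 75 mm, which puts the needle tips about 35 mm above the rim.

Request:
jog_arm(
  targets=[
    {"turn": [0, 0, 0], "slide": [0, 0, 2], "claw": 5},
    {"turn": [0, 0, 0], "slide": [0, 0, 4], "claw": 5},
    {"turn": [0, 0, 0], "slide": [0, 0, 4], "claw": 5},
    {"turn": [0, 0, 0], "slide": [0, 0, 5], "claw": 5},
  ],
)

```text
t: 11.98
eef_pos: [545.3, 73.5, 106.7]
tcp_rot: [3.141, 0.0, 1.46]
ft_force: [0.4, -0.8, -3.8]
opening: 0.122
grip_force: 30.0
```

Request:
jog_arm(
  targets=[
    {"turn": [0, 0, 0], "slide": [0, 0, 6], "claw": 5},
    {"turn": [0, 0, 0], "slide": [0, 0, 6], "claw": 5},
    {"turn": [0, 0, 0], "slide": [0, 0, 6], "claw": 5},
    {"turn": [0, 0, 0], "slide": [0, 0, 6], "claw": 5},
    {"turn": [0, 0, 0], "slide": [0, 0, 6], "claw": 5},
  ],
)

```text
t: 12.6
eef_pos: [545.3, 73.7, 136.9]
tcp_rot: [3.141, -0.0, 1.46]
ft_force: [0.5, -1.0, -4.0]
opening: 0.121
grip_force: 30.0
```

Request:
jog_arm(
  targets=[
    {"turn": [0, 0, 0], "slide": [0, 0, 8], "claw": 5},
    {"turn": [0, 0, 0], "slide": [0, 0, 8], "claw": 5},
    {"turn": [0, 0, 0], "slide": [0, 0, 8], "claw": 5},
    {"turn": [0, 0, 0], "slide": [0, 0, 5], "claw": 5},
    {"turn": [0, 0, 0], "slide": [0, 0, 2], "claw": 5},
  ],
)

```text
t: 13.22
eef_pos: [545.3, 73.7, 167.8]
tcp_rot: [3.141, -0.0, 1.46]
ft_force: [-1.1, -0.2, -3.6]
opening: 0.12
grip_force: 30.0
```

Request:
jog_arm(
  targets=[
    {"turn": [0, 0, 0], "slide": [0, 0, 0], "claw": 5},
    {"turn": [0, 0, 0], "slide": [0, 0, 0], "claw": 5},
    {"turn": [0, 0, 0], "slide": [0, 0, 0], "claw": 5},
    {"turn": [0, 0, 0], "slide": [0, 0, 0], "claw": 5},
  ],
)

```text
t: 13.72
eef_pos: [545.3, 73.7, 167.3]
tcp_rot: [-3.141, 0.0, 1.46]
ft_force: [0.9, -0.1, -3.6]
opening: 0.124
grip_force: 30.0
```

```bash
python3 - <<'E'
from h import *
s=read_camera('scene');t=read_camera('top');st=state();print(st['eef_pos'],st['tcp_rot'],st['moment'],np.abs(st['qvel']).max())
cv2.imwrite('pics/f.png',np.hstack([cv2.resize(s['frame'][130:310,215:395],(500,500),interpolation=2),cv2.resize(t['frame'][130:255,330:405],(300,500),interpolation=2)]))
E
```

```text
[545.26955898  73.68984135 167.39258918] [-3.14156694e+00 -1.09653682e-05  1.45974512e+00] [-0.02868773 -0.11902339  0.09153601] 0.002294315424253433
```

View pics/f.png

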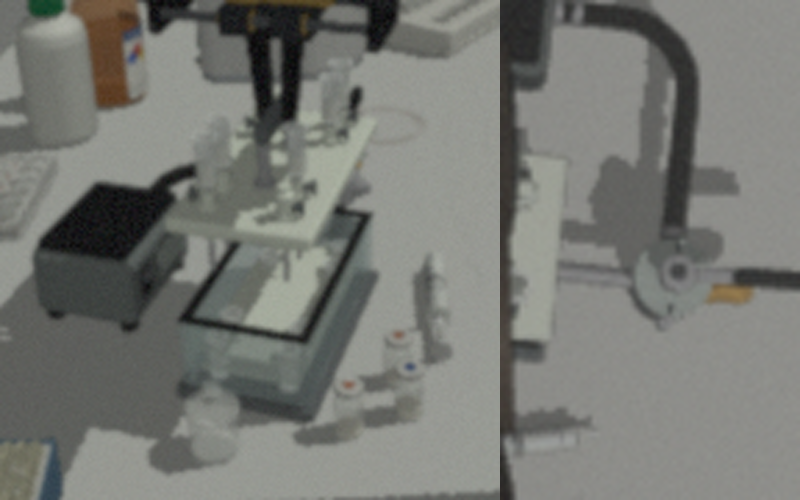

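The scene view shows the cover lifted and level at about (275,180), with the needles near (212,250) and (285,270) above the open chamber's rim. The vials, bottle and syringe are undisturbed, and the lever is still along the vent. I'll hand the job in.

```bash
python3 -c "
from cell import *
print(job_done())"
```

```text
the job is handed in; nothing more can be done
None
```

The job is handed in (no verdict was returned): the valve lever points along the vent, and the arm is holding the cover level and still with the needles about 36 mm above the chamber rim, the bystanders in view undisturbed.

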